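# Bed in a brake pad on a hand-cranked disc stand

### The arm

A 7-joint arm with a two-finger parallel gripper is mounted at the origin on the work surface. World frame = base frame: x ahead of the robot, y to its left, z up, the work surface at z = 0. Lengths are in mm, angles in rad, forces in N, time in s.
With the tool pointing down it reaches from about 400 to 875 mm from the base axis. Payload 4.4 kg.
Tool frame: the origin (TCP) lies between the finger pads; the fingertips stand 17 mm ahead of it and the grasp point (between the pads) lies 2 mm behind it; z points along the fingers, y is the line along which they close (so a half turn about z gives the same grasp; the last joint's range is limited). The gripper opens to 85 mm and grips with 20 to 120 N. Pads are 22 mm wide; open, the fingers measure 114 mm over their backs; the gripper's body (76 mm by 85 mm) begins 54 mm behind the grasp point. The pads swing forward as they close: fully open they stand 13 mm farther back than shut.
Start: joints at [-1.179, 0.628, 0.038, 1.517, -0.027, 0.996, -0.02], TCP at [287.264, 583.092, 248.313] pointing down, gripper open.
Joint ranges: [-3.06, 3.06], [-0.37, 2.12], [-1.25, 1.32], [0.18, 2.47], [-1.1, 4.24], [0.23, 1.98], [-2.94, 2.94]. Speed limits (rad/s): [2.57, 2.57, 3.14, 3.14, 3.14, 3.14, 3.14].

### API

Orientations are given as [roll, pitch, yaw] about the fixed x, y, z axes, in that order (R = Rz(yaw) Ry(pitch) Rx(roll)).
In Python, from cell import sensors, get_image, ctrl gives the robot as it stands.
- The arm moves only by the tool send_rows, never from a script. Its argument "series" is a list of rows, each a list of 3 entries, a list of its own where there are three numbers: the finger opening in mm, from 0 to 85.4, then the shift along the world's x, y, z in units of 60 mm (1.0 is 60 mm), then the turn, a rotation vector about the world's x, y, z in units of 5 degrees (1.0 is 5 degrees). A call has 1 to 8 rows; each row shifts and turns the commanded pose from where the row before left it; what a row does not reach is not made up. A row lasts 1/8 s, in which the tool goes at most 62.5 mm and 10.7 degrees, less where a joint would pass 70% of its speed; a pose out of reach is approached as far as the arm can. A call is refused whole if a number of a shift passes 1 or a number of a turn 1, either way. A call with a gripper value outside its range is refused whole. The fingers move at their own pace and stop on an object; the grip force is fixed at half the most. Time passes only in rows, so rows that do not move let the fingers close. It gives the time, the measured TCP pose, the force, the opening and the grip force at its end, in the units of the state.
- sensors.read_state(): the state, without advancing time (a new reading comes with each control period).
- get_image(name): name is "scene" or "top" or "wrist"; returns a dict with "img" (420x560x3 uint8, red, green, blue), "depth" (420x560 float32, mm along the optical axis (not along the pixel's ray), 0 where there is no reading), "vfov" (degrees; the focal length in pixels is half the picture's height over the tangent of half this angle, whatever the lens; pixels are square), "cx", "cy" (the principal point, pixels), "world_to_cam" (4x4, takes a point from world to camera coordinates). Camera axes: x right, y down, z forward; pixel columns grow to the right and rows downward; lengths in mm; the calibration is good to about 2 mm. A picture is of the moment at which its call begins.
- ctrl.finish_job(): hands the job in; it is judged then, once.
The state is a dict: "clock": time; "qpos": joint angles; "qd": joint speeds; "tau": joint torques, N m; "eef_pos": TCP position; "tool_rot": TCP orientation; "force": force on the tool from outside, world axes, zero at the start; "torque": the same for the moment, N m; "width": finger opening in mm; "gripper_force": force on a finger pad.
Only numpy, scipy, OpenCV 4.12 (cv2) and the standard library are available. Lean on these libraries where they do the work, as an engineer would, in place of code of your own. Each camera call takes 0.05 s, during which the arm holds its last target. There are 200 camera calls.

### The job

Bed in the brake pad that lies on the disc: crank the stand counter-clockwise (seen from above) until the brake disc itself turns at 1.5 rad/s, and keep the disc between 1.25 and 1.75 rad/s for 6 seconds without a break, never letting it run over 2 rad/s. Then bring the disc to a stop with the tab on its rim lined up with the fixed pointer, and let go of the crank. The crank drives the disc only through a slipping fluid coupling, so watch the disc, not the crank; leave the pad in its carrier and everything else on the bench where it is.

Things in the scene. Friction and masses are not known exactly. Their poses are not given: they have to be found in the camera images.
- disc (a joint): turning angle of the brake disc (rad, counter-clockwise from above positive, not wrapped; tab at the pointer at 0 and every whole multiple of 2 pi). Cast iron, 280 mm diameter, top face 74 mm above the table, raised hat in the middle; 8 kg, 0.065 kg m2, both +-25%. Drive: 0.12 N m per rad/s of crank speed minus disc speed. Drag: dry rubbing of the pad, 0.1 N m (half to double) at any speed
- axis (a point): point on the vertical axis of disc and crank, at the level of the disc's top face, 74 mm above the table. At steady speed the crank must run ahead of the disc by 0.4 to 1.8 rad/s, whatever the pad's drag asks; with the crank held still the disc slows to a stop within about a second and stays there.
- knob (a point): centre of the crank's handle, 182 mm above the table, 80 mm from the axis: upright black round grip, 32 mm diameter, 60 mm tall (148 to 208 mm above the table), that spins freely on its pin, so it can be held with constant gripper orientation while it goes round. It stands on a flat steel arm (28 mm wide, top 144 mm above the table). Crank: 0.5 kg, turns endlessly either way.
- tab (a point): outer end of the disc's index tab at the level of the disc's top face: a 30 mm wide aluminium block on the rim that stands out 16 mm beyond it; this point is 156 mm from the axis and turns with the disc.
- pointer (a point): tip of the fixed pointer, a steel finger on a post at the side of the stand that points at the axis from 162 mm away, 74 mm above the table. With the tab lined up, tab is 6 mm from this point.
- pad: the brake pad: black lining with steel back, 72 x 42 x 17 mm, about 0.15 kg (differs from run to run), lying loose and flat on the disc inside the carrier. Origin: centre of its underside.
- pad_seat (a point): middle of the pad carrier at the level of the disc's top face, 110 mm from the axis, a quarter turn counter-clockwise from the pointer. The carrier is a fixed open aluminium frame, top 91 mm above the table, on a post outside the disc; it holds the pad with 2 to 3 mm of play. Crank and handle pass well above it.
- spray_can: bystander: spray can, 66 mm diameter, 190 mm tall, standing. Origin: centre of its underside.
- spare_pad: bystander: a second brake pad like the first, lying on the bench. Origin: centre of its underside.
- wrench: bystander: wrench lying on the bench.
- screwdriver: bystander: screwdriver lying on the bench.
- hub_nut: bystander: flanged steel hub nut, 56 mm diameter, 30 mm tall.
- mug: bystander: white mug, 80 mm diameter, 95 mm tall.
- grease_jar: bystander: jar, 80 mm diameter, 80 mm tall.
Things that resemble listed ones, but are neither listed nor needed, are in the scene too. What is shaped like the pad but red is not meant.

How it is judged:
By the outcome, as a careful person would: the job done as asked, in the order asked, and still so for the second after the job is handed in, with the robot touching nothing.
It also fails if it takes over 64 s, if anything falls off the work surface, if the arm or the gripper's body presses on something with over 40 N, if the wrist force passes 120 N, or if a joint passes its speed limit or range.

## Working session

There is one attempt and no reset: what is moved stays moved. The work goes in short steps, Python scripts to look and compute and a tool call to move; the robot and the scene stay as the last step left them, time stands still between calls to the robot, and variables do not carry over. Pictures are saved under pics/ and viewed, at most 10 in all, crops included, and the job is handed in when it is done.

Besides the shell and the picture viewer there is one more tool, called after ">>>" as name(argument=value, ...) on one line, values as JSON. send_rows: Moves the arm, as the interface text tells. Its arguments: {"type":"object","properties":{"series":{"type":"array"}},"required":["series"]}

```bash
mkdir -p pics; cat > h.py <<'E'
import numpy as np, cv2
from cell import sensors, get_image, ctrl
def save(im,n): cv2.imwrite('pics/'+n,cv2.cvtColor(im,cv2.COLOR_RGB2BGR))
def cam(d):
    f=d['img'].shape[0]/2/np.tan(np.radians(d['vfov'])/2); T=np.array(d['world_to_cam']); return f,T[:3,:3],T[:3,3]
def ray(d,u,v,z):
    f,R,t=cam(d); r=R.T@np.array([(u-d['cx'])/f,(v-d['cy'])/f,1]); o=-R.T@t
    return o+r*(z-o[2])/r[2]
def proj(d,p):
    f,R,t=cam(d); c=R@np.array(p)+t; return f*c[0]/c[2]+d['cx'],f*c[1]/c[2]+d['cy']
E
python3 - <<'E'
from h import *
import pickle
D={}
for n in ('scene','top'):
    d=get_image(n); D[n]=d; save(d['img'],n+'0.png'); print(n,d['vfov'],d['cx'],d['cy'],cam(d)[0],-cam(d)[1].T@cam(d)[2])
pickle.dump(D,open('D0.pkl','wb'))
print(sensors.read_state())
E
```

```text
scene 55.70904507940877 278.9641349290922 208.52306706311475 397.38338204671095 [1172.58372869 -710.74081255 1029.51113246]
top 53.264222635339046 282.3864461883148 212.7362933122443 418.7739282159487 [ 435.76104031  -78.39704383 1301.24445365]
{'clock': 0.1, 'qpos': array([-1.17879017,  0.62927569,  0.03842952,  1.51829438, -0.02697407,
        0.99630419, -0.0199918 ]), 'qd': array([ 0.00026659, -0.00334262, -0.00068657, -0.00275701, -0.00152087,
       -0.00031163, -0.00244163]), 'tau': array([ 3.61450060e-03, -5.64531791e+01,  1.23123061e+00, -1.93974620e+01,
        1.14502420e-02,  5.40046240e-03, -9.17112828e-06]), 'eef_pos': array([287.01686703, 582.58729285, 247.45802415]), 'tool_rot': array([-3.13982895e+00,  3.24999227e-05,  2.68382056e+00]), 'force': array([ 0.06774457,  0.19866356, -1.07413016]), 'torque': array([-0.02050733, -0.00868427, -0.01291039]), 'gripper_force': 0.0, 'width': 85.42534600852974}
```

View pics/top0.png

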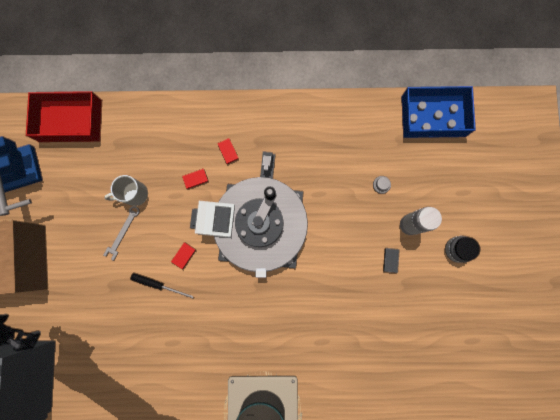

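View pics/scene0.png

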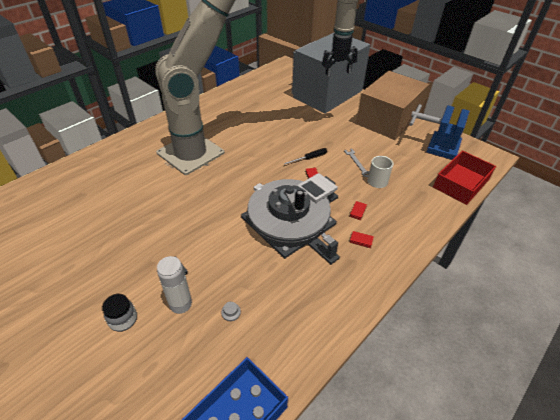

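Top view: the disc is centred near (260,224), with the knob at (270,193), the tab at (261,273), the pointer at about (267,165) and the pad in its carrier at (220,219). Pad-shaped things: (220,219) lies in the carrier on the disc, so it is the pad. The black one at (391,261) is the spare, and the red ones at (228,151), (195,179) and (183,256) are not meant.

```bash
python3 - <<'E'
from h import *
import pickle
D=pickle.load(open('D0.pkl','rb')); d=D['top']; im=d['img']
# disc centre: edge points of grey disc along rays from guess, at z=74
c=np.array(ray(d,260,224,74))[:2]
hsv=cv2.cvtColor(im,cv2.COLOR_RGB2HSV)
grey=(hsv[...,1]<60)
pts=[]
for a in np.radians(np.arange(0,360,4)):
    prev=None
    for r in np.arange(120,160,0.5):
        u,v=proj(d,[c[0]+r*np.cos(a),c[1]+r*np.sin(a),74])
        if not grey[int(round(v)),int(round(u))]: pts.append([c[0]+r*np.cos(a),c[1]+r*np.sin(a),r]);break
pts=np.array(pts)
P=pts
for k in range(6):
    A=np.c_[2*P[:,:2],np.ones(len(P))]; s=np.linalg.lstsq(A,(P[:,:2]**2).sum(1),rcond=None)[0]
    R=np.sqrt(s[2]+s[0]**2+s[1]**2); e=np.hypot(*(pts[:,:2]-s[:2]).T)-R; P=pts[abs(e)<max(2.5,8-2*k)]
print('axis',s[:2],'R',R,len(P),len(pts))
for n,uv,z in (('knobtop',(270,193),208),('tab',(261,277),74),('pointer',(267,178),74),('pad',(220,219),91)): 
    p=ray(d,*uv,z)[:2]-s[:2]; print(n,ray(d,*uv,z),np.hypot(*p),np.degrees(np.arctan2(p[1],p[0])))
crop=im[145:295,180:330]; save(cv2.resize(crop,(600,600),interpolation=cv2.INTER_CUBIC),'crop0.png')
E
```

```text
axis [553.6063084    3.82166082] R 140.3840908414203 57 77
knobtop [621.45568943 -33.13396473 208.        ] 77.26096535053337 -28.575871562035463
tab [ 3.97664995e+02 -3.80550202e-01  7.40000000e+01] 155.99792200075828 -178.45640197632426
pointer [689.65140035 -18.83183452  74.        ] 137.91826527478852 -9.453845222156648
pad [566.10964448 117.69543955  91.        ] 114.55815507966055 83.7340263095125
```

View pics/crop0.png

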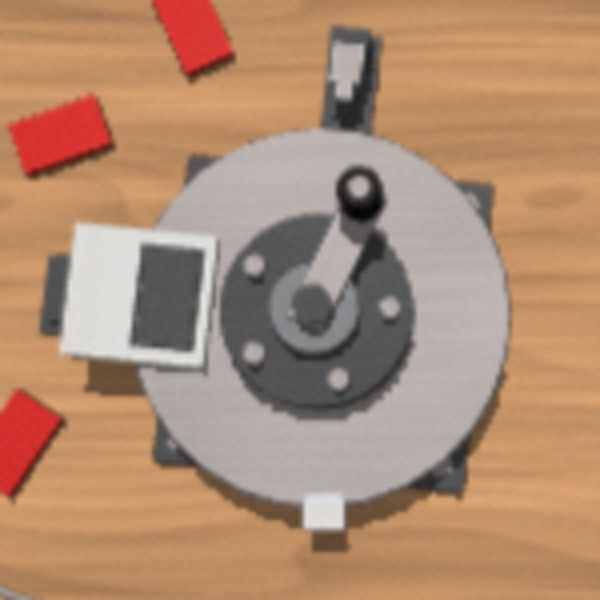

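The crop shows the pad, black with a steel back, inside the white carrier at crop (170,298). The knob top is at crop (360,187), the pointer tip at about (344,95) and the tab end at (324,530). The tab radius measures 156 mm and R 140 mm, which match. Next I cross-check with the scene camera.

```bash
cat >> h.py <<'E'
def bright(d):
    h=cv2.cvtColor(d['img'],cv2.COLOR_RGB2HSV); return (h[...,1]<45)&(h[...,2]>150)
def ring(d,ax,radii=(144,147,150,153),step=1.0):
    "fraction of bright unsaturated samples on the tab ring, by angle in degrees"
    m=bright(d); A=np.arange(-180,180,step); out=[]
    for a in np.radians(A):
        out.append(np.mean([m[int(round(v)),int(round(u))] for u,v in (proj(d,[ax[0]+r*np.cos(a),ax[1]+r*np.sin(a),74]) for r in radii)]))
    return A,np.array(out)
E
python3 - <<'E'
from h import *
import pickle
D=pickle.load(open('D0.pkl','rb'))
def runs(A,o):
    out=[];cur=[]
    for a,x in zip(A,o):
        if x>=.5: cur.append(a)
        elif cur: out.append((cur[0],cur[-1]));cur=[]
    if cur: out.append((cur[0],cur[-1]))
    return out
for n,c0,kn in (('top',(553.6,3.8),(270,191.5)),('scene',(553.6,3.8),(299,193))):
    d=D[n]; im=d['img']; hsv=cv2.cvtColor(im,cv2.COLOR_RGB2HSV)
    c=np.array(c0); sat=hsv[...,1]
    pts=[]
    for a in np.radians(np.arange(0,360,3)):
        rs=np.arange(132,150,0.5); s=[]
        for r in rs:
            u,v=proj(d,[c[0]+r*np.cos(a),c[1]+r*np.sin(a),74]); s.append(float(cv2.getRectSubPix(hsv[...,1],(1,1),(u,v))[0,0]))
        g=np.diff(np.convolve(s,np.ones(3)/3,'valid')); k=g.argmax()
        if g[k]>6: pts.append(c+ (rs[k]+.75)*np.array([np.cos(a),np.sin(a)]))
    pts=np.array(pts);P=pts
    for k in range(6):
        s=np.linalg.lstsq(np.c_[2*P,np.ones(len(P))],(P**2).sum(1),rcond=None)[0]; R=np.sqrt(s[2]+s[0]**2+s[1]**2)
        e=np.hypot(*(pts-s[:2]).T)-R; P=pts[abs(e)<max(2,6-k)]
    print(n,'axis',s[:2].round(1),'R',R.round(1),len(P))
    # knob: black blob near the guess
    m=((hsv[...,2]<45)).astype(np.uint8); u,v=kn
    print('tab ring runs',runs(*ring(d,s[:2])))
    if n=='top':
        sub=hsv[184:202,261:280,2]; print(sub)
        for pu,pv in ((266,168.7),(265.5,168.5)): q=ray(d,pu,pv,74)[:2]-s[:2]; print('pointer',np.hypot(*q),np.degrees(np.arctan2(q[1],q[0])))
    else:
        print(hsv[183:212:1,288:312,2])
E
```

```text
top axis [553.5   4. ] R 140.2 77
tab ring runs [(np.float64(-180.0), np.float64(-174.0)), (np.float64(63.0), np.float64(102.0)), (np.float64(176.0), np.float64(179.0))]
[[187 187 188 188 188 185 187 186 186 186 185 187 186 189 188 187 186 187
  186]
 [189 190 189 188 187 189 184 183 181 183 185 184 185 187 189 187 187 185
  187]
 [191 191 190 189 187 179 153 134 129 124 150 158 180 186 187 186 185 187
  186]
 [189 188 187 187 174 131  90  73  66  68  83  96 138 176 185 187 185 187
  185]
 [187 189 188 176 127  70  51  58  70  69  57  55  82 139 183 187 186 188
  184]
 [190 188 181 145  76  50  73 118 154 148 110  58  54 100 177 186 187 186
  186]
 [187 187 172 100  49  69 134 165 178 178 158  88  49  69 138 182 185 185
  183]
 [183 182 169  78  47  78 144 180 183 182 171 106  53  50  98 176 184 185
  183]
 [184 184 168  65  45  68 125 176 185 185 171  97  51  39  86 173 183 184
  183]
 [185 181 167  68  35  53  92 150 179 173 128  68  42  30  75 153 179 184
  182]
 [185 184 172  97  36  40  57  90 108 104  71  47  34  21  62 140 181 185
  187]
 [184 183 176 123  47  25  40  49  48  
[... 3173 characters left out ...]
45  41  41  66  62  35   5   8  15  22  14  21  15  20  29  62  75
   73  75  59  82 136 157]
 [ 56  35  39  40  50  77  66  11   7  20  27  18  21  18  15  32  62  78
   76  67  53  97 145 155]
 [ 61  37  38  36  51  68  62  30  13  15   0  13  10  18  17  50  77  78
   68  55  35 101 144 161]
 [ 57  37  36  38  39  53  78  54  19   9  10   0  15  17  50  82  85  72
   50  29  48 124 162 162]
 [ 60  36  42  38  39  49  52  79  75  49  28  21  42  60 117 142 104  56
   39  28  45 129 160 159]
 [ 58  43  31  39  31  42  56 122 156 137  98  85  81  88  97  95  59  36
   37  34  56 128 159 163]
 [ 38  42  34  36  39  40  41  73  95  96  84  86  91 106  96  56  37  38
   38  40  97 146 161 161]]
```

```bash
python3 - <<'E'
from h import *
import pickle
D=pickle.load(open('D0.pkl','rb'))
for n,uv,ax in (('top',(269.4,191.6),(553.5,4)),('scene',(299.9,192.3),(555.3,2.7))):
    p=ray(D[n],*uv,208); q=p[:2]-ax; print(n,p.round(1),np.hypot(*q),np.degrees(np.arctan2(q[1],q[0])))
d=D['top']; print('ptr expected px',[np.round(proj(d,[553.5+162*np.cos(a),4+162*np.sin(a),74]),1) for a in np.radians([-9,-6.5,-4])])
d=D['scene']; e=[np.round(proj(d,[555.3+162*np.cos(a),2.7+162*np.sin(a),74]),1) for a in np.radians([-9,-6.5,-4])]; print(e)
a=cv2.resize(D['top']['img'][150:190,245:289],None,fx=9,fy=9,interpolation=cv2.INTER_CUBIC)
b=cv2.resize(D['scene']['img'][225:265,305:349],None,fx=9,fy=9,interpolation=cv2.INTER_CUBIC)
save(np.hstack([a,b]),'ptr.png')
E
```

```text
top [625.2 -31.6 208. ] 80.05831263360537 -26.37192416799798
scene [626.6 -31.2 208. ] 78.91924168449391 -25.428384369302105
ptr expected px [array([267.8, 170.2]), array([265.5, 169.9]), array([263.1, 169.7])]
[array([320.6, 235.4]), array([322.2, 234.4]), array([323.8, 233.3])]
```

View pics/ptr.png

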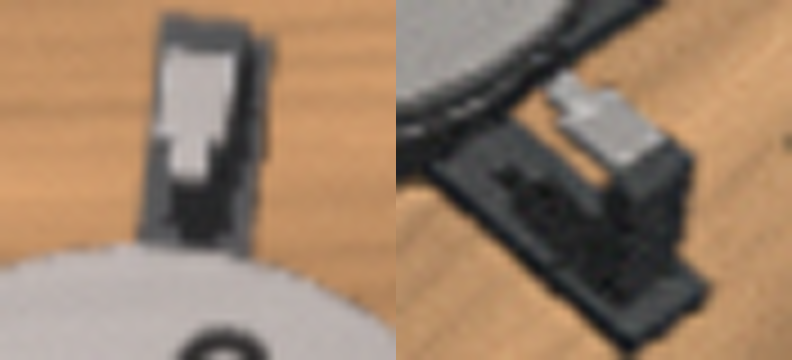

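The pointer tip is at top (265.5,169.3) and scene (322.7,234.3), so both views put the pointer at about −6.4°. The knob measures (625.6,−31.6) at radius 80 from the axis (554,3.6). I approach now.

>>> send_rows(series=[[85,[0.47,-0.85,0.2],[0,0,0]],[85,[0.47,-0.85,0.2],[0,0,0]],[85,[0.47,-0.85,0.2],[0,0,0]],[85,[0.47,-0.85,0],[0,0,0]],[85,[0.47,-0.85,0],[0,0,0]],[85,[0.47,-0.85,0],[0,0,0]],[85,[0.47,-0.85,0],[0,0,0]],[85,[0.47,-0.85,0],[0,0,0]]])

```text
clock: 1.1
eef_pos: [513.4, 173.4, 284.1]
tool_rot: [-3.141, -0.0, 2.684]
force: [1.4, 1.1, 0.1]
width: 85.2
gripper_force: 0.0
```

>>> send_rows(series=[[85,[0.47,-0.85,0],[0,0,0]],[85,[0.47,-0.85,0],[0,0,0]],[85,[0.47,-0.85,0],[0,0,0]],[85,[0.47,-0.88,0],[0,0,0]],[85,[0,0,0],[0,0,0]],[85,[0,0,0],[0,0,0]]])

```text
clock: 1.85
eef_pos: [625.2, -30.3, 283.6]
tool_rot: [3.141, -0.002, 2.683]
force: [-0.2, 1.0, -0.1]
width: 85.2
gripper_force: 0.0
```

>>> send_rows(series=[[85,[0.01,-0.02,-0.58],[0,0,0]],[85,[0,0,-0.58],[0,0,0]],[85,[0,0,-0.37],[0,0,0]],[85,[0,0,-0.2],[0,0,0]],[85,[0,0,0],[0,0,0]]])

```text
clock: 2.48
eef_pos: [625.8, -30.6, 180.1]
tool_rot: [-3.141, -0.001, 2.685]
force: [0.2, -0.4, 0.5]
width: 85.0
gripper_force: 0.0
```

```bash
python3 - <<'E'
from h import *
d=get_image('wrist'); save(d['img'],'w1.png'); s=sensors.read_state(); print(s['eef_pos'],s['force'])
print(np.round(proj(d,[625.6,-31.6,208]),1))
d=get_image('top'); save(d['img'],'t1.png')
E
```

```text
[626.44156148 -31.02847346 180.9522034 ] [-0.49622808 -0.16182239 -0.09711023]
[270.  330.3]
```

View pics/w1.png

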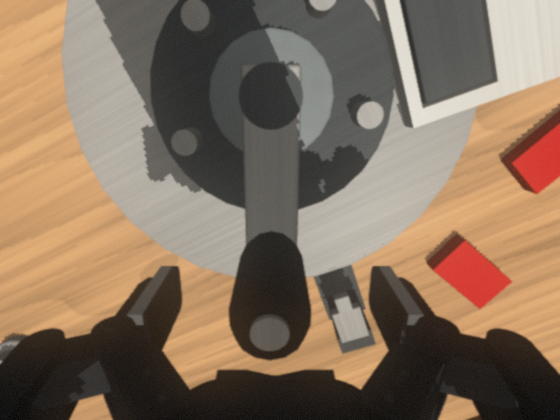

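View pics/t1.png

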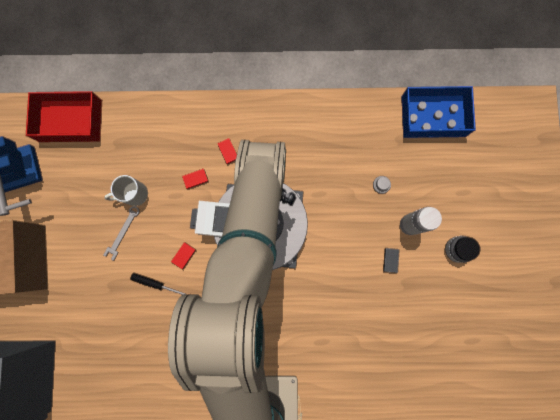

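The wrist view shows the knob centred between the fingers, with its top at (270,330) as predicted. Bolts are visible at (370,114), (185,142) and (195,14). The arm hides the tab in the top view. I grip now and calibrate the bolts as a disc-angle marker.

>>> send_rows(series=[[20,[0,0,0],[0,0,0]],[20,[0,0,0],[0,0,0]],[20,[0,0,0],[0,0,0]],[20,[0,0,0],[0,0,0]],[20,[0,0,0],[0,0,0]],[20,[0,0,0],[0,0,0]]])

```text
clock: 3.32
eef_pos: [626.6, -31.8, 181.1]
tool_rot: [3.141, 0.001, 2.684]
force: [-2.1, 0.7, 5.8]
width: 30.4
gripper_force: 59.1
```

```bash
python3 - <<'E'
from h import *
import pickle
D=pickle.load(open('D0.pkl','rb')); d=D['top']
w=get_image('wrist'); pickle.dump(w,open('w2.pkl','wb')); s=sensors.read_state(); print(s['clock'],s['eef_pos'],s['force'],s['width'],s['gripper_force'])
ax=np.array([554,3.6])
for z in (85,95,105,115):
    print(z)
    for D_,l in ((d,[(243.4,211),(277.2,221.7),(264.2,239.2),(243.2,232.8)]),(w,[(195,14),(370,114),(185,142)])):
        for u,v in l:
            q=ray(D_,u,v,z)[:2]-ax; print('  %.1f %.1f'%(np.hypot(*q),np.degrees(np.arctan2(q[1],q[0]))),end=';')
        print()
f,R,t=cam(w)
u,v=370,114; zc=w['depth'][v,u]; print('bolt h',(R.T@(np.array([(u-w['cx'])/f*zc,(v-w['cy'])/f*zc,zc])-t)))
u,v=330,180; zc=w['depth'][v,u]; print('hat h',(R.T@(np.array([(u-w['cx'])/f*zc,(v-w['cy'])/f*zc,zc])-t)))
E
```

```text
3.375 [626.54734595 -31.75241552 181.06017448] [0.03760312 0.9524019  6.73586088] 30.995482357955133 59.06602615490556
85
  58.7 52.5;  52.4 -86.4;  49.5 -163.4;  54.8 121.1;
  66.5 -161.4;  64.3 54.1;  65.9 -90.2;
95
  57.1 52.9;  52.6 -87.5;  50.3 -162.9;  54.3 122.3;
  63.4 -161.4;  61.5 54.1;  62.9 -90.1;
105
  55.5 53.3;  52.8 -88.6;  51.0 -162.5;  53.8 123.6;
  60.3 -161.4;  58.7 54.0;  59.9 -90.0;
115
  53.9 53.7;  53.0 -89.7;  51.7 -162.1;  53.4 124.9;
  57.2 -161.4;  55.9 53.9;  57.0 -89.9;
bolt h [585.00053586  45.90856139 127.07311917]
hat h [613.44345718  13.45474765 110.51245238]
```

```bash
cat >> h.py <<'E'
AX=np.array([554,3.6])
def cloud(d):
    f,R,t=cam(d); z=d['depth']; v,u=np.indices(z.shape)
    p=np.stack([(u-d['cx'])/f*z,(v-d['cy'])/f*z,z],-1)[z>0]
    p=(p-t)@R; q=p[:,:2]-AX
    return p[:,2],np.hypot(*q.T),np.arctan2(q[:,1],q[:,0])
def bolts(d,n=5,lo=114,hi=132,r0=44,r1=62):
    z,r,a=cloud(d); m=(z>lo)&(z<hi)&(r>r0)&(r<r1)
    c=np.exp(5j*a[m]).mean() if m.any() else 0
    return np.degrees(np.angle(c))/5,abs(c),m.sum()
def tab(d):
    z,r,a=cloud(d); m=(z>66)&(z<82)&(r>146)&(r<157)&(abs(np.degrees(a)-83)>30)
    if m.sum()<15: return None,0,m.sum()
    c=np.exp(1j*a[m]).mean(); return np.degrees(np.angle(c)),abs(c),m.sum()
E
python3 - <<'E'
from h import *
import pickle
D=pickle.load(open('D0.pkl','rb')); w=pickle.load(open('w2.pkl','rb'))
for n,d in (('top0',D['top']),('sc0',D['scene']),('w2',w)):
    print(n,'bolts',bolts(d),'tab',tab(d))
    z,r,a=cloud(d); m=(r<64)&(r>42); print(np.histogram(z[m],bins=np.arange(70,160,5)))
E
```

```text
top0 bolts (np.float64(-16.961044253165895), np.float64(0.7608321719401248), np.int64(101)) tab (np.float64(-179.03844542154286), np.float64(0.998483827823751), np.int64(30))
(array([  0,   0,   0,   0,   0,   0,  28, 353, 336,  16,  26,  53,   1,
         3,  63,  15,   0]), array([ 70,  75,  80,  85,  90,  95, 100, 105, 110, 115, 120, 125, 130,
       135, 140, 145, 150, 155]))
sc0 bolts (np.float64(-17.65813220333972), np.float64(0.9122024479287045), np.int64(59)) tab (np.float64(-178.10740729180088), np.float64(0.9980524508317261), np.int64(23))
(array([  0,   0,   0,   0,   0,   0,   9, 179,  78,  10,  30,  18,   1,
         5,  14,   2,   0]), array([ 70,  75,  80,  85,  90,  95, 100, 105, 110, 115, 120, 125, 130,
       135, 140, 145, 150, 155]))
w2 bolts (np.float64(-17.678772749750554), np.float64(0.9422695849767434), np.int64(2525)) tab (None, 0, np.int64(0))
(array([    0,     0,     0,     0,     0,     0,     0,  1442, 14608,
         238,   255,  1999,     0,     0,  1413,   763,     0]), array([ 70,  75,  80,  85,  90,  95, 100, 105, 110, 115, 120, 125, 130,
       135, 140, 145, 150, 155]))
```

```bash
cat > plan.py <<'E'
import json,os,sys
from h import *
from scipy.optimize import least_squares
F='log.json'; PH0=np.radians(-26.2)
L=json.load(open(F)) if os.path.exists(F) else {'ev':[],'pos':[0,0],'phi':0.0}
def sim(J,c,ev=None,b=.12):
    "ev: ['r',delta] row, ['i',bolt phase deg, clock] image. returns disc angle deg (from start), speed at images and at the end, speed extremes per row"
    w=th=0.;out=[];tr=[];dt=.0025
    for e in (L['ev'] if ev is None else ev):
        T,wc=(.125,e[1]/.125) if e[0]=='r' else (.05,0.)
        if e[0]=='i': out.append((np.degrees(th),w))
        for _ in range(round(T/dt)):
            a=.12*(wc-w); 
            if abs(w)<1e-9: a=np.sign(a)*max(abs(a)-c,0)
            else: a-=c*np.sign(w)
            wn=w+a/J*dt; w=0. if w*wn<0 else wn; th+=w*dt
        tr.append(w)
    return out,np.degrees(th),w,tr
def fit():
    ob=[e[1] for e in L['ev'] if e[0]=='i']
    def res(p):
        o,*_=sim(*np.exp(p)); d=np.array(ob)-(-17.7)-np.array([x[0] for x in o]); return np.r_[(d+36)%72-36,(p-np.log([.065,.1]))/[.12,.35]]
    best=min((least_squares(res,np.log([.065,c0]),diff_step=1e-3) for c0 in (.055,.08,.12,.17)),key=lambda r:r.cost)
    return np.exp(best.x),best.fun
def rows(deltas,commit=True):
    "rows (in units of 60 mm) for the crank steps; prints and logs"
    out=[];x,y=L['pos'];phi=L['phi']
    for d in deltas:
        phi+=d; tx,ty=[round(80/60*(f(PH0+phi)-f(PH0)),2) for f in (np.cos,np.sin)]
        out.append([20,[round(tx-x,2),round(ty-y,2),0],[0,0,0]]); x,y=tx,ty; L['ev'].append(['r',d])
    L['pos']=[x,y];L['phi']=phi; json.dump(L,open(F,'w'))
    for i in range(0,len(out),8): print(json.dumps(out[i:i+8]))
def look(cam_='wrist'):
    d=get_image(cam_); s=sensors.read_state(); b=bolts(d); L['ev'].append(['i',b[0],s['clock']-.05]); json.dump(L,open(F,'w'))
    want=np.r_[626.5,-31.8]+60*np.array(L['pos']); print('t %.2f bolts %.1f q%.2f n%d'%(s['clock'],*b),'tcp err',(s['eef_pos'][:2]-want).round(1),'z %.0f'%s['eef_pos'][2],'F',s['force'].round(0),'w %.1f'%s['width'])
    return d
E
python3 - <<'E'
from plan import *
rows([.03,.07,.1,.13,.15,.17,.19,.2])
E
```

```text
[[20, [0.02, 0.04, 0], [0, 0, 0]], [20, [0.03, 0.08, 0], [0, 0, 0]], [20, [0.04, 0.13, 0], [0, 0, 0]], [20, [0.04, 0.17, 0], [0, 0, 0]], [20, [0.01, 0.2, 0], [0, 0, 0]], [20, [-0.03, 0.22, 0], [0, 0, 0]], [20, [-0.07, 0.25, 0], [0, 0, 0]], [20, [-0.12, 0.23, 0], [0, 0, 0]]]
```

>>> send_rows(series=[[20,[0.02,0.04,0],[0,0,0]],[20,[0.03,0.08,0],[0,0,0]],[20,[0.04,0.13,0],[0,0,0]],[20,[0.04,0.17,0],[0,0,0]],[20,[0.01,0.2,0],[0,0,0]],[20,[-0.03,0.22,0],[0,0,0]],[20,[-0.07,0.25,0],[0,0,0]],[20,[-0.12,0.23,0],[0,0,0]]])

```text
clock: 4.38
eef_pos: [621.5, 45.8, 181.0]
tool_rot: [-3.14, 0.001, 2.683]
force: [-2.8, -3.6, 6.5]
width: 30.7
gripper_force: 59.4
```

```bash
python3 - <<'E'
from plan import *
look(); p,r=fit(); print('J,c',p,'res',r.round(1),sim(*p)[1:3])
rows([.2,.22,.24,.25,.26,.26,.27,.27])
E
```

```text
t 4.42 bolts -13.6 q0.93 n3551 tcp err [-2.   1.1] z 181 F [-6. -1. 10.] w 30.9
J,c [0.06524987 0.11571075] res [-0.1  0.   0.4] (np.float64(4.884559547552735), np.float64(0.19191798790034026))
[[20, [-0.17, 0.21, 0], [0, 0, 0]], [20, [-0.23, 0.18, 0], [0, 0, 0]], [20, [-0.29, 0.14, 0], [0, 0, 0]], [20, [-0.32, 0.07, 0], [0, 0, 0]], [20, [-0.35, -0.02, 0], [0, 0, 0]], [20, [-0.33, -0.11, 0], [0, 0, 0]], [20, [-0.3, -0.19, 0], [0, 0, 0]], [20, [-0.24, -0.27, 0], [0, 0, 0]]]
```

>>> send_rows(series=[[20,[-0.17,0.21,0],[0,0,0]],[20,[-0.23,0.18,0],[0,0,0]],[20,[-0.29,0.14,0],[0,0,0]],[20,[-0.32,0.07,0],[0,0,0]],[20,[-0.35,-0.02,0],[0,0,0]],[20,[-0.33,-0.11,0],[0,0,0]],[20,[-0.3,-0.19,0],[0,0,0]],[20,[-0.24,-0.27,0],[0,0,0]]])

```text
clock: 5.42
eef_pos: [488.6, 48.5, 181.1]
tool_rot: [3.139, 0.003, 2.685]
force: [4.5, -1.4, 0.8]
width: 30.9
gripper_force: 59.5
```

```bash
python3 - <<'E'
from plan import *
look(); p,r=fit(); print('J,c',p,'res',r.round(1),sim(*p)[1:3])
rows([.28,.28]+[.29]*6)
p2=p; print(sim(*p)[2:])
E
```

```text
t 5.47 bolts 26.2 q0.98 n65 tcp err [-1.4 -2.8] z 181 F [-1. -4.  8.] w 30.5
J,c [0.06443104 0.10795178] res [-1.1  0.2 -0.1  0.2] (np.float64(46.321310557776954), np.float64(0.8415277569880979))
[[20, [-0.16, -0.34, 0], [0, 0, 0]], [20, [-0.06, -0.36, 0], [0, 0, 0]], [20, [0.05, -0.39, 0], [0, 0, 0]], [20, [0.15, -0.35, 0], [0, 0, 0]], [20, [0.24, -0.3, 0], [0, 0, 0]], [20, [0.33, -0.21, 0], [0, 0, 0]], [20, [0.36, -0.11, 0], [0, 0, 0]], [20, [0.39, 0.0, 0], [0, 0, 0]]]
(np.float64(1.3235418302975337), [np.float64(0.0), np.float64(0.0), np.float64(0.0), np.float64(0.02922101573584065), np.float64(0.08566030438550093), np.float64(0.16365308437433002), np.float64(0.2587135523233217), np.float64(0.35063957226331616), np.float64(0.23922273442854727), np.float64(0.3352052654644068), np.float64(0.44451138171789123), np.float64(0.5643681225280478), np.float64(0.6759297106045284), np.float64(0.7809225680650561), np.float64(0.8640638699072125), np.float64(0.9465513907819945), np.float64(1.0118712614583376), np.float64(0.8415277569880979), np.float64(0.9453555254619697), np.float64(1.0275742215435488), np.float64(1.1093311532537267), np.float64(1.1740724880589057), np.float64(1.2253395836394323), np.float64(1.2659367554026042), np.float64(1.2980846728242126), np.float64(1.3235418302975337)])
```

>>> send_rows(series=[[20,[-0.16,-0.34,0],[0,0,0]],[20,[-0.06,-0.36,0],[0,0,0]],[20,[0.05,-0.39,0],[0,0,0]],[20,[0.15,-0.35,0],[0,0,0]],[20,[0.24,-0.3,0],[0,0,0]],[20,[0.33,-0.21,0],[0,0,0]],[20,[0.36,-0.11,0],[0,0,0]],[20,[0.39,0,0],[0,0,0]]])

```text
clock: 6.48
eef_pos: [566.1, -76.9, 181.0]
tool_rot: [-3.141, -0.0, 2.682]
force: [-2.2, 0.7, 7.7]
width: 30.8
gripper_force: 60.4
```

```bash
python3 - <<'E'
from plan import *
look(); p,r=fit(); print('J,c',p,'res',r.round(1),sim(*p)[1:3])
rows([.3]*8)
print(np.round(sim(*p)[3][-8:],2),sim(*p)[1])
E
```

```text
t 6.53 bolts 4.9 q0.93 n2986 tcp err [ 4.5 -0.4] z 181 F [ 6. -3.  1.] w 30.5
J,c [0.05071838 0.12735073] res [ 0.6  6.9 -3.7 -2.1  0.7] (np.float64(101.37853092317158), np.float64(0.9479456378287388))
[[20, [0.38, 0.11, 0], [0, 0, 0]], [20, [0.33, 0.22, 0], [0, 0, 0]], [20, [0.25, 0.31, 0], [0, 0, 0]], [20, [0.15, 0.37, 0], [0, 0, 0]], [20, [0.03, 0.4, 0], [0, 0, 0]], [20, [-0.08, 0.39, 0], [0, 0, 0]], [20, [-0.2, 0.35, 0], [0, 0, 0]], [20, [-0.29, 0.27, 0], [0, 0, 0]]]
[1.05 1.12 1.18 1.22 1.25 1.27 1.29 1.3 ] 169.55199658880412
```

>>> send_rows(series=[[20,[0.38,0.11,0],[0,0,0]],[20,[0.33,0.22,0],[0,0,0]],[20,[0.25,0.31,0],[0,0,0]],[20,[0.15,0.37,0],[0,0,0]],[20,[0.03,0.4,0],[0,0,0]],[20,[-0.08,0.39,0],[0,0,0]],[20,[-0.2,0.35,0],[0,0,0]],[20,[-0.29,0.27,0],[0,0,0]]])

```text
clock: 7.52
eef_pos: [599.3, 68.6, 181.0]
tool_rot: [-3.139, 0.001, 2.683]
force: [-3.4, -7.4, 9.6]
width: 30.9
gripper_force: 60.6
```

```bash
python3 - <<'E'
import re
s=open('plan.py').read()
s=s.replace("ob=[e[1] for e in L['ev'] if e[0]=='i']","I=[e for e in L['ev'] if e[0]=='i']; ob=[e[1] for e in I]; wt=np.array([e[3] if len(e)>3 else 1. for e in I])")
s=s.replace("return np.r_[(d+36)%72-36,","return np.r_[((d+36)%72-36)*wt,")
s=s.replace("s['clock']-.05])","s['clock']-.05,1. if b[2]>500 else .1])")
open('plan.py','w').write(s)
import json
L=json.load(open('log.json')); k=[e for e in L['ev'] if e[0]=='i']
for e,w in zip(k,(1.,.1,1.)): e.append(w)
json.dump(L,open('log.json','w'))
E
python3 - <<'E'
from plan import *
look(); d=look('scene'); L['ev'][-1][3]=.3; print('tab',tab(d)); p,r=fit(); print('J,c',p,'res',r.round(1),[np.round(x[0],1) for x in sim(*p)[0]],sim(*p)[1:3])
E
```

```text
t 7.58 bolts -5.6 q0.92 n3063 tcp err [-4.4  1.3] z 181 F [-7. -3. 14.] w 30.7
t 7.62 bolts -1.6 q0.91 n74 tcp err [-3.4  0.7] z 181 F [-4. -2.  8.] w 30.6
tab (np.float64(-20.308852144435722), np.float64(0.9982505081580394), np.int64(35))
J,c [0.04895375 0.13516795] res [ 1.3  1.1  3.6 -2.4 -0.5 -2.4  0.9] [np.float64(2.8), np.float64(33.2), np.float64(91.0), np.float64(158.5), np.float64(161.6)] (np.float64(164.00693493567323), np.float64(0.7239909447944557))
```

```bash
python3 - <<'E'
from plan import *
rows([.31]+[.33]*15); p,r=fit(); o=sim(*p); print(np.round(o[3][-16:],2),o[1])
E
```

```text
[[20, [-0.37, 0.18, 0], [0, 0, 0]], [20, [-0.44, 0.05, 0], [0, 0, 0]], [20, [-0.43, -0.09, 0], [0, 0, 0]], [20, [-0.37, -0.22, 0], [0, 0, 0]], [20, [-0.29, -0.33, 0], [0, 0, 0]], [20, [-0.16, -0.41, 0], [0, 0, 0]], [20, [-0.02, -0.44, 0], [0, 0, 0]], [20, [0.12, -0.42, 0], [0, 0, 0]]]
[[20, [0.25, -0.36, 0], [0, 0, 0]], [20, [0.36, -0.25, 0], [0, 0, 0]], [20, [0.42, -0.13, 0], [0, 0, 0]], [20, [0.43, 0.01, 0], [0, 0, 0]], [20, [0.41, 0.16, 0], [0, 0, 0]], [20, [0.34, 0.28, 0], [0, 0, 0]], [20, [0.23, 0.37, 0], [0, 0, 0]], [20, [0.1, 0.43, 0], [0, 0, 0]]]
[0.89 1.06 1.18 1.27 1.33 1.38 1.42 1.44 1.46 1.48 1.49 1.49 1.5  1.5
 1.51 1.51] 318.29938544159336
```

>>> send_rows(series=[[20,[-0.37,0.18,0],[0,0,0]],[20,[-0.44,0.05,0],[0,0,0]],[20,[-0.43,-0.09,0],[0,0,0]],[20,[-0.37,-0.22,0],[0,0,0]],[20,[-0.29,-0.33,0],[0,0,0]],[20,[-0.16,-0.41,0],[0,0,0]],[20,[-0.02,-0.44,0],[0,0,0]],[20,[0.12,-0.42,0],[0,0,0]]])

```text
clock: 8.62
eef_pos: [481.2, -30.6, 181.0]
tool_rot: [3.141, -0.002, 2.685]
force: [1.3, 2.8, 6.6]
width: 30.8
gripper_force: 60.9
```

>>> send_rows(series=[[20,[0.25,-0.36,0],[0,0,0]],[20,[0.36,-0.25,0],[0,0,0]],[20,[0.42,-0.13,0],[0,0,0]],[20,[0.43,0.01,0],[0,0,0]],[20,[0.41,0.16,0],[0,0,0]],[20,[0.34,0.28,0],[0,0,0]],[20,[0.23,0.37,0],[0,0,0]],[20,[0.1,0.43,0],[0,0,0]]])

```text
clock: 9.62
eef_pos: [634.3, -0.5, 181.0]
tool_rot: [-3.14, -0.001, 2.683]
force: [-7.5, -1.3, 11.7]
width: 30.7
gripper_force: 61.5
```

```bash
python3 - <<'E'
from plan import *
look(); p,r=fit(); print('J,c',p,'res',r.round(1),[np.round(x[0],1) for x in sim(*p)[0]],sim(*p)[1:3])
E
```

```text
t 9.68 bolts -19.3 q0.94 n3112 tcp err [-0.7  6.1] z 181 F [-4.  5. 11.] w 30.3
J,c [0.18151012 0.07963013] res [ 0.   1.1  5.  -9.7 -1.   3.7  8.6 -0.7] [np.float64(4.1), np.float64(32.6), np.float64(89.6), np.float64(165.8), np.float64(169.7), np.float64(354.7)] (np.float64(359.70289299160845), np.float64(1.7067354343885917))
```

```bash
python3 - <<'E'
from plan import *
I=[e for e in L['ev'] if e[0]=='i']
for e,u in zip(I,(4.1,43.9,94.6,156.1,159.2,286.4)): e[1]=u   # now unwrapped disc angle since start
json.dump(L,open(F,'w'))
s=open('plan.py').read()
s=s.replace("d=np.array(ob)-(-17.7)-np.array([x[0] for x in o]); return np.r_[((d+36)%72-36)*wt","d=np.array(ob)-np.array([x[0] for x in o]); return np.r_[d*wt")
s=s.replace("L['ev'].append(['i',b[0],","pr=sim(*L.get('p',[.065,.15]))[1]; m=b[0]+17.7; m+=72*round((pr-m)/72); print('pred %.1f meas %.1f'%(pr,m)); L['ev'].append(['i',m,")
open('plan.py','w').write(s)
E
python3 - <<'E'
from plan import *
p,r=fit(); L['p']=list(p); o=sim(*p); print('J,c',p,'res',r.round(1),o[1:3]); o=sim(.065,.16); print([x[0].round(1) for x in o[0]])
n=len(L['ev']); rows([.34]*16); o=sim(*p); print(np.round(o[3][-16:],2),o[1])
E
```

```text
J,c [0.02226287 0.15198344] res [ 1.7  1.   7.2  8.2  0.9 -7.9 -8.9  1.2] (np.float64(297.2972313547669), np.float64(0.7460752222317187))
[np.float64(0.7), np.float64(18.5), np.float64(61.2), np.float64(115.0), np.float64(117.5), np.float64(247.3)]
[[20, [-0.06, 0.45, 0], [0, 0, 0]], [20, [-0.2, 0.4, 0], [0, 0, 0]], [20, [-0.32, 0.32, 0], [0, 0, 0]], [20, [-0.41, 0.19, 0], [0, 0, 0]], [20, [-0.45, 0.04, 0], [0, 0, 0]], [20, [-0.43, -0.11, 0], [0, 0, 0]], [20, [-0.38, -0.25, 0], [0, 0, 0]], [20, [-0.27, -0.36, 0], [0, 0, 0]]]
[[20, [-0.14, -0.43, 0], [0, 0, 0]], [20, [0.02, -0.45, 0], [0, 0, 0]], [20, [0.16, -0.42, 0], [0, 0, 0]], [20, [0.3, -0.34, 0], [0, 0, 0]], [20, [0.39, -0.23, 0], [0, 0, 0]], [20, [0.45, -0.07, 0], [0, 0, 0]], [20, [0.44, 0.07, 0], [0, 0, 0]], [20, [0.4, 0.22, 0], [0, 0, 0]]]
[1.09 1.27 1.36 1.41 1.43 1.44 1.45 1.45 1.45 1.45 1.45 1.45 1.45 1.45
 1.45 1.45] 456.4348128762028
```

```bash
python3 - <<'E'
from plan import *
import pickle
back=L['ev'][-16:]; L['ev']=L['ev'][:-16]
d=get_image('scene'); s=sensors.read_state(); pickle.dump(d,open('s3.pkl','wb'))
z,r,a=cloud(d); m=(z>64)&(z<84)&(r>144)&(r<158); print(np.histogram(np.degrees(a[m]),bins=np.arange(-180,181,15)))
b=bolts(d); w=get_image('wrist'); b2=bolts(w); s=sensors.read_state(); print(b,b2,tab(w),s['clock'])
pickle.dump(w,open('w3.pkl','wb'))
z,r,a=cloud(w); m=(z>64)&(z<84)&(r>144)&(r<158); print(np.histogram(np.degrees(a[m]),bins=np.arange(-180,181,15)))
L['ev']+=[['i',0,s['clock']-.1,0.],['i',0,s['clock']-.05,0.]]+back; json.dump(L,open(F,'w'))
save(np.vstack([cv2.resize(d['img'][150:290,220:360],(400,400)),]),'s3.png'); save(w['img'],'w3.png')
save(np.hstack([cv2.resize(d['img'][160:280,230:350],(400,400)),cv2.resize(w['img'],(400,400))]),'v3.png')
E
```

```text
(array([0, 0, 0, 0, 0, 1, 0, 1, 2, 0, 0, 0, 0, 0, 0, 0, 5, 0, 0, 1, 0, 0,
       0, 0]), array([-180, -165, -150, -135, -120, -105,  -90,  -75,  -60,  -45,  -30,
        -15,    0,   15,   30,   45,   60,   75,   90,  105,  120,  135,
        150,  165,  180]))
(np.float64(-14.823732754775904), np.float64(0.9143087187730341), np.int64(71)) (np.float64(-12.972301954391392), np.float64(0.9379571112068699), np.int64(3044)) (None, 0, np.int64(0)) 9.775
(array([0, 0, 0, 0, 0, 0, 0, 0, 0, 0, 0, 0, 0, 0, 0, 0, 0, 0, 0, 0, 0, 0,
       0, 0]), array([-180, -165, -150, -135, -120, -105,  -90,  -75,  -60,  -45,  -30,
        -15,    0,   15,   30,   45,   60,   75,   90,  105,  120,  135,
        150,  165,  180]))
```

View pics/v3.png

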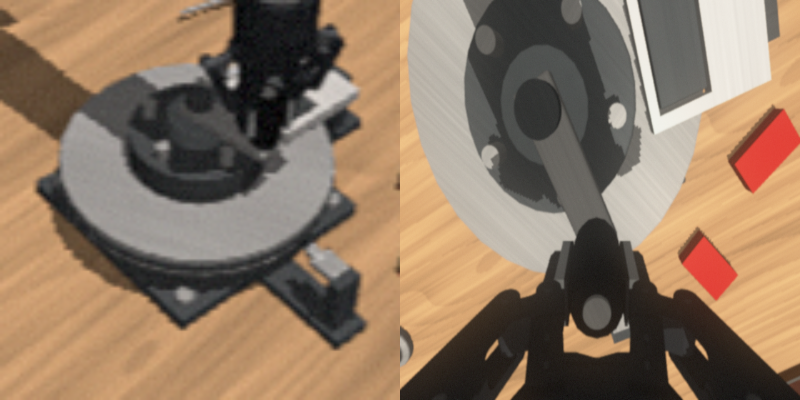

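The tab is absent from the visible rim (nothing near ±180°), so it is hidden behind the carrier at about 107°. The unwrapped travel is therefore 286°, not 358°. I refit with an extra speed-dependent drag term.

```bash
python3 - <<'E'
s=open('plan.py').read()
s=s.replace("def sim(J,c,ev=None,b=.12)","def sim(J,c,k=0.,ev=None)").replace("else: a-=c*np.sign(w)","else: a-=c*np.sign(w)+k*w")
i=s.index("(p-np.log(["); j=s.index("def rows")
s=s[:i]+"""(p[:2]-np.log([.065,.1]))/[.12,.35],p[2]/.5]
    def wrap(p): return res(p)
    best=least_squares(wrap,[np.log(.065),np.log(.12),0.],diff_step=1e-3)
    return [*np.exp(best.x[:2]),best.x[2]*.1],best.fun
"""+s[j:]
s=s.replace("o,*_=sim(*np.exp(p))","o,*_=sim(*np.exp(p[:2]),p[2]*.1)").replace("""return np.r_[d*wt""","""return np.r_[d*wt/1.5""")
open('plan.py','w').write(s)
E
python3 - <<'E'
from plan import *
I=[e for e in L['ev'] if e[0]=='i']; I[-2][1]=290.9; I[-2][3]=.5; I[-1][1]=292.7; I[-1][3]=1.
json.dump(L,open(F,'w'))
p,r=fit(); L['p']=list(p); json.dump(L,open(F,'w')); o=sim(*p); print(p,r.round(1)); print([x[0].round(1) for x in o[0]],np.round(o[3][-16:],2))
E
```

```text
[np.float64(0.06327993355191712), np.float64(0.08943153653429672), np.float64(0.06564877838043087)] [-1.8  0.1 -0.3  1.6  0.2 -0.6  0.1 -0.2 -0.2 -0.3  1.3]
[np.float64(6.7), np.float64(41.9), np.float64(95.0), np.float64(153.7), np.float64(156.4), np.float64(287.3), np.float64(290.5), np.float64(293.0)] [0.82 0.96 1.06 1.12 1.17 1.2  1.23 1.24 1.25 1.26 1.26 1.27 1.27 1.27
 1.27 1.27]
```

>>> send_rows(series=[[20,[-0.06,0.45,0],[0,0,0]],[20,[-0.2,0.4,0],[0,0,0]],[20,[-0.32,0.32,0],[0,0,0]],[20,[-0.41,0.19,0],[0,0,0]],[20,[-0.45,0.04,0],[0,0,0]],[20,[-0.43,-0.11,0],[0,0,0]],[20,[-0.38,-0.25,0],[0,0,0]],[20,[-0.27,-0.36,0],[0,0,0]]])

```text
clock: 10.78
eef_pos: [484.1, 41.3, 181.1]
tool_rot: [3.139, 0.002, 2.686]
force: [5.3, -1.1, 0.4]
width: 30.5
gripper_force: 60.4
```

>>> send_rows(series=[[20,[-0.14,-0.43,0],[0,0,0]],[20,[0.02,-0.45,0],[0,0,0]],[20,[0.16,-0.42,0],[0,0,0]],[20,[0.3,-0.34,0],[0,0,0]],[20,[0.39,-0.23,0],[0,0,0]],[20,[0.45,-0.07,0],[0,0,0]],[20,[0.44,0.07,0],[0,0,0]],[20,[0.4,0.22,0],[0,0,0]]])

```text
clock: 11.78
eef_pos: [605.2, -59.5, 181.0]
tool_rot: [-3.141, -0.001, 2.682]
force: [-5.0, 1.8, 9.7]
width: 30.7
gripper_force: 61.2
```

```bash
python3 - <<'E'
from plan import *
look(); p,r=fit(); L['p']=list(p); o=sim(*p); print(p,r.round(1),o[1:3])
rows([.35,.37]+[.38]*14); o=sim(*p); print(np.round(o[3][-16:],2),o[1])
E
```

```text
pred 428.5 meas 432.6
t 11.82 bolts -17.1 q0.94 n3548 tcp err [4.5 3.3] z 181 F [6. 1. 1.] w 30.9
[np.float64(0.0634242173673378), np.float64(0.09329268047195426), np.float64(0.060115177939703585)] [-1.4  0.2  0.3  1.8  0.2 -1.3 -0.2 -1.   0.9 -0.2 -0.2  1.2] (np.float64(434.5258017904138), np.float64(1.0516011209373632))
[[20, [0.3, 0.35, 0], [0, 0, 0]], [20, [0.18, 0.45, 0], [0, 0, 0]], [20, [-0.01, 0.51, 0], [0, 0, 0]], [20, [-0.19, 0.46, 0], [0, 0, 0]], [20, [-0.36, 0.36, 0], [0, 0, 0]], [20, [-0.46, 0.21, 0], [0, 0, 0]], [20, [-0.5, 0.02, 0], [0, 0, 0]], [20, [-0.47, -0.17, 0], [0, 0, 0]]]
[[20, [-0.38, -0.34, 0], [0, 0, 0]], [20, [-0.23, -0.44, 0], [0, 0, 0]], [20, [-0.04, -0.51, 0], [0, 0, 0]], [20, [0.14, -0.48, 0], [0, 0, 0]], [20, [0.32, -0.39, 0], [0, 0, 0]], [20, [0.43, -0.25, 0], [0, 0, 0]], [20, [0.5, -0.07, 0], [0, 0, 0]], [20, [0.49, 0.12, 0], [0, 0, 0]]]
[1.14 1.23 1.32 1.37 1.41 1.44 1.46 1.48 1.48 1.49 1.5  1.5  1.5  1.5
 1.5  1.51] 596.6416752716391
```

>>> send_rows(series=[[20,[0.3,0.35,0],[0,0,0]],[20,[0.18,0.45,0],[0,0,0]],[20,[-0.01,0.51,0],[0,0,0]],[20,[-0.19,0.46,0],[0,0,0]],[20,[-0.36,0.36,0],[0,0,0]],[20,[-0.46,0.21,0],[0,0,0]],[20,[-0.5,0.02,0],[0,0,0]],[20,[-0.47,-0.17,0],[0,0,0]]])

```text
clock: 12.82
eef_pos: [515.0, 72.5, 181.1]
tool_rot: [3.14, 0.004, 2.685]
force: [6.7, -7.5, 0.6]
width: 30.5
gripper_force: 60.4
```

>>> send_rows(series=[[20,[-0.38,-0.34,0],[0,0,0]],[20,[-0.23,-0.44,0],[0,0,0]],[20,[-0.04,-0.51,0],[0,0,0]],[20,[0.14,-0.48,0],[0,0,0]],[20,[0.32,-0.39,0],[0,0,0]],[20,[0.43,-0.25,0],[0,0,0]],[20,[0.5,-0.07,0],[0,0,0]],[20,[0.49,0.12,0],[0,0,0]]])

```text
clock: 13.82
eef_pos: [588.3, -70.2, 181.0]
tool_rot: [-3.141, -0.0, 2.681]
force: [-4.1, 3.2, 9.4]
width: 30.8
gripper_force: 61.4
```

```bash
python3 - <<'E'
from plan import *
look(); p,r=fit(); L['p']=list(p); o=sim(*p); print(p,r.round(1),o[1:3])
rows([.41,.39]+[.38]*30); o=sim(*p); print(np.round(o[3][-32:],2),o[1])
E
```

```text
pred 596.6 meas 609.5
t 13.88 bolts 15.8 q0.93 n3065 tcp err [5.5 1.8] z 181 F [ 9. -0. -1.] w 30.4
[np.float64(0.05500159874876807), np.float64(0.10798064906078421), np.float64(0.04409016313083907)] [-0.7  0.3  1.7  2.9  0.3 -2.  -0.6 -1.6 -1.7  2.1 -1.4  0.2  0.9] (np.float64(610.4253435854554), np.float64(1.2546025233198754))
[[20, [0.44, 0.32, 0], [0, 0, 0]], [20, [0.26, 0.44, 0], [0, 0, 0]], [20, [0.08, 0.5, 0], [0, 0, 0]], [20, [-0.12, 0.49, 0], [0, 0, 0]], [20, [-0.29, 0.42, 0], [0, 0, 0]], [20, [-0.42, 0.27, 0], [0, 0, 0]], [20, [-0.49, 0.1, 0], [0, 0, 0]], [20, [-0.5, -0.09, 0], [0, 0, 0]]]
[[20, [-0.42, -0.27, 0], [0, 0, 0]], [20, [-0.3, -0.4, 0], [0, 0, 0]], [20, [-0.13, -0.49, 0], [0, 0, 0]], [20, [0.07, -0.5, 0], [0, 0, 0]], [20, [0.24, -0.44, 0], [0, 0, 0]], [20, [0.39, -0.32, 0], [0, 0, 0]], [20, [0.48, -0.15, 0], [0, 0, 0]], [20, [0.51, 0.04, 0], [0, 0, 0]]]
[[20, [0.45, 0.23, 0], [0, 0, 0]], [20, [0.34, 0.37, 0], [0, 0, 0]], [20, [0.17, 0.47, 0], [0, 0, 0]], [20, [-0.01, 0.51, 0], [0, 0, 0]], [20, [-0.2, 0.46, 0], [0, 0, 0]], [20, [-0.36, 0.35, 0], [0, 0, 0]], [20, [-0.46, 0.2, 0], [0, 0, 0]], [20, [-0.51, 0.01, 0], [0, 0, 0]]]
[[20, [-0.47, -0.17, 0], [0, 0, 0]], [20, [-0.37, -0.34, 0], [0, 0, 0]], [20, [-0.22, -0.45, 0], [0, 0, 0]], [20, [-0.04, -0.5, 0], [0, 0, 0]], [20, [0.15, -0.48, 0], [0, 0, 0]], [20, [0.32, -0.39, 0], [0, 0, 0]], [20, [0.44, -0.25, 0], [0, 0, 0]], [20, [0.5, -0.06, 0], [0, 0, 0]]]
[1.41 1.47 1.5  1.52 1.54 1.54 1.55 1.56 1.56 1.56 1.56 1.56 1.56 1.56
 1.56 1.56 1.56 1.56 1.56 1.57 1.57 1.57 1.57 1.57 1.57 1.57 1.57 1.57
 1.57 1.57 1.57 1.57] 964.8796012153558
```

The recent data fit a drag of about 0.162 N m, so 0.38 per row could drift up to 1.7 rad/s. I replan at 0.365 per row, which puts the disc at 1.47–1.57 under either model, and run 7 s without a picture.

```bash
python3 - <<'E'
from plan import *
L['phi']-=sum(e[1] for e in L['ev'][-32:]); L['ev']=L['ev'][:-32]
L['pos']=[round(80/60*(f(PH0+L['phi'])-f(PH0)),2) for f in (np.cos,np.sin)]
rows([.39,.38]+[.365]*54)
for p in (L['p'],[.065,.162,0]): print(np.round(sim(*p)[3][-56:],2)[[0,1,2,3,4,5,7,15,30,55]],sim(*p)[1])
E
```

```text
[[20, [0.42, 0.3, 0], [0, 0, 0]], [20, [0.27, 0.43, 0], [0, 0, 0]], [20, [0.09, 0.47, 0], [0, 0, 0]], [20, [-0.09, 0.48, 0], [0, 0, 0]], [20, [-0.25, 0.41, 0], [0, 0, 0]], [20, [-0.38, 0.3, 0], [0, 0, 0]], [20, [-0.46, 0.14, 0], [0, 0, 0]], [20, [-0.49, -0.03, 0], [0, 0, 0]]]
[[20, [-0.43, -0.2, 0], [0, 0, 0]], [20, [-0.34, -0.35, 0], [0, 0, 0]], [20, [-0.2, -0.44, 0], [0, 0, 0]], [20, [-0.02, -0.49, 0], [0, 0, 0]], [20, [0.16, -0.45, 0], [0, 0, 0]], [20, [0.3, -0.38, 0], [0, 0, 0]], [20, [0.42, -0.24, 0], [0, 0, 0]], [20, [0.48, -0.07, 0], [0, 0, 0]]]
[[20, [0.47, 0.1, 0], [0, 0, 0]], [20, [0.41, 0.26, 0], [0, 0, 0]], [20, [0.29, 0.39, 0], [0, 0, 0]], [20, [0.12, 0.47, 0], [0, 0, 0]], [20, [-0.05, 0.48, 0], [0, 0, 0]], [20, [-0.21, 0.43, 0], [0, 0, 0]], [20, [-0.36, 0.33, 0], [0, 0, 0]], [20, [-0.45, 0.18, 0], [0, 0, 0]]]
[[20, [-0.48, 0.0, 0], [0, 0, 0]], [20, [-0.46, -0.16, 0], [0, 0, 0]], [20, [-0.36, -0.32, 0], [0, 0, 0]], [20, [-0.23, -0.43, 0], [0, 0, 0]], [20, [-0.06, -0.48, 0], [0, 0, 0]], [20, [0.12, -0.47, 0], [0, 0, 0]], [20, [0.28, -0.4, 0], [0, 0, 0]], [20, [0.4, -0.27,
[... 292 characters left out ...]
]
[[20, [-0.44, 0.21, 0], [0, 0, 0]], [20, [-0.48, 0.05, 0], [0, 0, 0]], [20, [-0.47, -0.14, 0], [0, 0, 0]], [20, [-0.38, -0.28, 0], [0, 0, 0]], [20, [-0.26, -0.41, 0], [0, 0, 0]], [20, [-0.1, -0.48, 0], [0, 0, 0]], [20, [0.08, -0.47, 0], [0, 0, 0]], [20, [0.24, -0.42, 0], [0, 0, 0]]]
[[20, [0.38, -0.31, 0], [0, 0, 0]], [20, [0.46, -0.14, 0], [0, 0, 0]], [20, [0.49, 0.02, 0], [0, 0, 0]], [20, [0.44, 0.2, 0], [0, 0, 0]], [20, [0.34, 0.34, 0], [0, 0, 0]], [20, [0.2, 0.44, 0], [0, 0, 0]], [20, [0.03, 0.49, 0], [0, 0, 0]], [20, [-0.15, 0.46, 0], [0, 0, 0]]]
[1.37 1.43 1.45 1.46 1.46 1.47 1.47 1.48 1.48 1.48] 1200.378583455393
[1.48 1.52 1.53 1.54 1.55 1.55 1.56 1.57 1.57 1.57] 1194.4658003233335
```

>>> send_rows(series=[[20,[0.42,0.3,0],[0,0,0]],[20,[0.27,0.43,0],[0,0,0]],[20,[0.09,0.47,0],[0,0,0]],[20,[-0.09,0.48,0],[0,0,0]],[20,[-0.25,0.41,0],[0,0,0]],[20,[-0.38,0.3,0],[0,0,0]],[20,[-0.46,0.14,0],[0,0,0]],[20,[-0.49,-0.03,0],[0,0,0]]])

```text
clock: 14.88
eef_pos: [535.1, 80.4, 181.0]
tool_rot: [-3.142, 0.004, 2.684]
force: [4.7, -10.2, 3.8]
width: 30.2
gripper_force: 60.9
```

>>> send_rows(series=[[20,[-0.43,-0.2,0],[0,0,0]],[20,[-0.34,-0.35,0],[0,0,0]],[20,[-0.2,-0.44,0],[0,0,0]],[20,[-0.02,-0.49,0],[0,0,0]],[20,[0.16,-0.45,0],[0,0,0]],[20,[0.3,-0.38,0],[0,0,0]],[20,[0.42,-0.24,0],[0,0,0]],[20,[0.48,-0.07,0],[0,0,0]]])

```text
clock: 15.88
eef_pos: [556.7, -77.7, 181.0]
tool_rot: [-3.141, -0.001, 2.681]
force: [-1.1, 2.9, 7.1]
width: 30.4
gripper_force: 61.4
```

>>> send_rows(series=[[20,[0.47,0.1,0],[0,0,0]],[20,[0.41,0.26,0],[0,0,0]],[20,[0.29,0.39,0],[0,0,0]],[20,[0.12,0.47,0],[0,0,0]],[20,[-0.05,0.48,0],[0,0,0]],[20,[-0.21,0.43,0],[0,0,0]],[20,[-0.36,0.33,0],[0,0,0]],[20,[-0.45,0.18,0],[0,0,0]]])

```text
clock: 16.88
eef_pos: [569.8, 81.1, 181.0]
tool_rot: [-3.14, 0.002, 2.684]
force: [-0.3, -9.6, 7.4]
width: 30.9
gripper_force: 61.3
```

>>> send_rows(series=[[20,[-0.48,0,0],[0,0,0]],[20,[-0.46,-0.16,0],[0,0,0]],[20,[-0.36,-0.32,0],[0,0,0]],[20,[-0.23,-0.43,0],[0,0,0]],[20,[-0.06,-0.48,0],[0,0,0]],[20,[0.12,-0.47,0],[0,0,0]],[20,[0.28,-0.4,0],[0,0,0]],[20,[0.4,-0.27,0],[0,0,0]]])

```text
clock: 17.88
eef_pos: [521.6, -70.9, 181.0]
tool_rot: [-3.141, -0.002, 2.682]
force: [0.9, 4.4, 6.6]
width: 30.6
gripper_force: 61.4
```

>>> send_rows(series=[[20,[0.47,-0.11,0],[0,0,0]],[20,[0.48,0.06,0],[0,0,0]],[20,[0.42,0.23,0],[0,0,0]],[20,[0.32,0.37,0],[0,0,0]],[20,[0.16,0.45,0],[0,0,0]],[20,[-0.01,0.49,0],[0,0,0]],[20,[-0.18,0.45,0],[0,0,0]],[20,[-0.33,0.35,0],[0,0,0]]])

```text
clock: 18.88
eef_pos: [601.8, 67.0, 181.0]
tool_rot: [-3.139, 0.001, 2.684]
force: [-4.0, -7.9, 11.1]
width: 30.7
gripper_force: 61.8
```

>>> send_rows(series=[[20,[-0.44,0.21,0],[0,0,0]],[20,[-0.48,0.05,0],[0,0,0]],[20,[-0.47,-0.14,0],[0,0,0]],[20,[-0.38,-0.28,0],[0,0,0]],[20,[-0.26,-0.41,0],[0,0,0]],[20,[-0.1,-0.48,0],[0,0,0]],[20,[0.08,-0.47,0],[0,0,0]],[20,[0.24,-0.42,0],[0,0,0]]])

```text
clock: 19.88
eef_pos: [492.4, -48.7, 181.0]
tool_rot: [3.142, -0.003, 2.684]
force: [1.5, 3.7, 5.6]
width: 30.5
gripper_force: 61.3
```

>>> send_rows(series=[[20,[0.38,-0.31,0],[0,0,0]],[20,[0.46,-0.14,0],[0,0,0]],[20,[0.49,0.02,0],[0,0,0]],[20,[0.44,0.2,0],[0,0,0]],[20,[0.34,0.34,0],[0,0,0]],[20,[0.2,0.44,0],[0,0,0]],[20,[0.03,0.49,0],[0,0,0]],[20,[-0.15,0.46,0],[0,0,0]]])

```text
clock: 20.88
eef_pos: [624.4, 41.2, 181.0]
tool_rot: [-3.139, -0.001, 2.683]
force: [-7.1, -6.2, 13.1]
width: 30.8
gripper_force: 62.0
```

```bash
python3 - <<'E'
from plan import *
d=look(); print('tab',tab(d)); d=look(); print('tab',tab(d)); o=sim(*L['p']); print([x[0].round(1) for x in o[0]][-4:]); p,r=fit(); print(p,r.round(1),o[1:3])
E
```

```text
pred 1200.4 meas 1170.3
t 20.93 bolts 0.6 q0.94 n3307 tcp err [-4.   4.9] z 181 F [-10.   2.  15.] w 30.7
tab (None, 0, np.int64(0))
pred 1204.2 meas 1174.8
t 20.98 bolts 5.1 q0.94 n3237 tcp err [-3.5  3.9] z 181 F [-5.  0.  9.] w 30.5
tab (None, 0, np.int64(4))
[np.float64(435.1), np.float64(606.4), np.float64(1200.4), np.float64(1204.2)]
[np.float64(0.059267554290251476), np.float64(0.09269978240367119), np.float64(0.06065367549301594)] [-1.7  0.1 -0.7  0.7  0.1 -2.6 -0.9 -2.2 -0.4  7.2 -1.4 -0.8 -0.8 -0.2
  1.2] (np.float64(1207.1417062203577), np.float64(0.9247569171775466))
```

```bash
python3 - <<'E'
from plan import *
d=look('scene'); print('tab',tab(d))
z,r,a=cloud(d); m=(z>64)&(z<84)&(r>144)&(r<158); print(np.histogram(np.degrees(a[m]),bins=np.arange(-180,181,15))[0])
E
```

```text
pred 1207.1 meas 1180.9
t 21.02 bolts 11.2 q0.89 n96 tcp err [-2.6  2.4] z 181 F [-5. -1. 10.] w 30.9
tab (np.float64(-8.395600714306484), np.float64(0.9982312529290173), np.int64(30))
[ 0  0  0  0  0  1  0  1  0  0  0 39  0  0  0  0  5  1  0  0  0  0  0  0]
```

The tab is at −8.4°, so the disc covered 633° in 7.05 s. That is a mean of 1.57 rad/s, so the 6 s run is done. Now I let the disc stop and measure.

>>> send_rows(series=[[20,[0,0,0],[0,0,0]],[20,[0,0,0],[0,0,0]],[20,[0,0,0],[0,0,0]],[20,[0,0,0],[0,0,0]],[20,[0,0,0],[0,0,0]],[20,[0,0,0],[0,0,0]],[20,[0,0,0],[0,0,0]],[20,[0,0,0],[0,0,0]]])

```text
clock: 22.02
eef_pos: [624.3, 41.1, 181.0]
tool_rot: [-3.14, -0.001, 2.683]
force: [-3.2, -1.8, 8.6]
width: 30.6
gripper_force: 61.6
```

```bash
python3 - <<'E'
from h import *
for n in ('wrist','scene','wrist','scene'):
    d=get_image(n); print(n,bolts(d),tab(d))
s=sensors.read_state(); print(s['clock'],s['eef_pos'],s['force'])
d=get_image('scene'); save(cv2.resize(d['img'][160:280,230:350],(480,480)),'s5.png')
E
```

```text
wrist (np.float64(23.212500754489536), np.float64(0.9342156845301186), np.int64(2980)) (None, 0, np.int64(0))
scene (np.float64(23.702437328562315), np.float64(0.8906960471877825), np.int64(91)) (np.float64(5.213302171579859), np.float64(0.9980444817910931), np.int64(28))
wrist (np.float64(23.158029401531117), np.float64(0.933892216471946), np.int64(2988)) (None, 0, np.int64(0))
scene (np.float64(24.057563390031937), np.float64(0.9106123404407862), np.int64(91)) (np.float64(5.939010127160155), np.float64(0.9979665892395233), np.int64(30))
22.225 [624.26129766  41.0949435  181.0179812 ] [-3.31741698 -2.24238609  8.33997294]
```

View pics/s5.png

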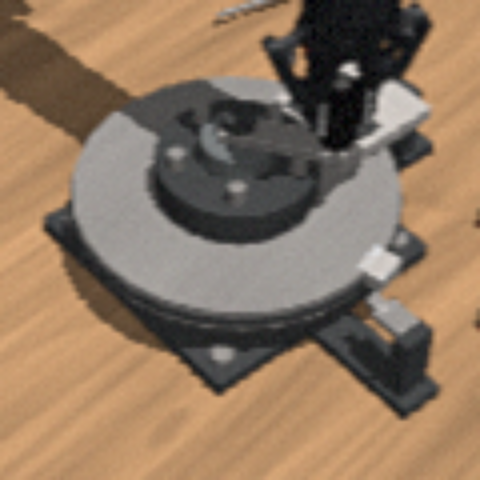

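The picture shows the tab at (380,264), past the pointer tip at (376,300). It measures about +6° against the pointer at −6.4°, so the disc must come back about 12.4° clockwise.

```bash
cat > nudge.py <<'E'
from plan import *
def eff(ds):
    return [round(sim(J,c,0.,[['r',d] for d in list(ds)+[0]*6])[1],1) for J,c in ((.065,.16),(.055,.16),(.065,.14),(.065,.115))]
E
python3 - <<'E'
from nudge import *
for ds in ([-.1,-.2,-.3,-.3,-.2,-.1],[-.1,-.2,-.3,-.3,-.3,-.2,-.1],[-.1,-.2,-.25,-.25,-.25,-.25,-.2,-.1]): print(ds,eff(ds))
rows([-.1,-.2,-.3,-.3,-.2,-.1,0,0])
E
```

```text
[-0.1, -0.2, -0.3, -0.3, -0.2, -0.1] [np.float64(-9.4), np.float64(-10.3), np.float64(-12.5), np.float64(-17.1)]
[-0.1, -0.2, -0.3, -0.3, -0.3, -0.2, -0.1] [np.float64(-14.9), np.float64(-16.2), np.float64(-19.2), np.float64(-25.2)]
[-0.1, -0.2, -0.25, -0.25, -0.25, -0.25, -0.2, -0.1] [np.float64(-13.3), np.float64(-14.4), np.float64(-18.4), np.float64(-25.4)]
[[20, [0.06, -0.12, 0], [0, 0, 0]], [20, [0.07, -0.26, 0], [0, 0, 0]], [20, [0.02, -0.4, 0], [0, 0, 0]], [20, [-0.1, -0.38, 0], [0, 0, 0]], [20, [-0.13, -0.23, 0], [0, 0, 0]], [20, [-0.08, -0.11, 0], [0, 0, 0]], [20, [0.0, 0.0, 0], [0, 0, 0]], [20, [0.0, 0.0, 0], [0, 0, 0]]]
```

>>> send_rows(series=[[20,[0.06,-0.12,0],[0,0,0]],[20,[0.07,-0.26,0],[0,0,0]],[20,[0.02,-0.4,0],[0,0,0]],[20,[-0.1,-0.38,0],[0,0,0]],[20,[-0.13,-0.23,0],[0,0,0]],[20,[-0.08,-0.11,0],[0,0,0]],[20,[0,0,0],[0,0,0]],[20,[0,0,0],[0,0,0]]])

```text
clock: 23.28
eef_pos: [616.1, -48.3, 181.1]
tool_rot: [3.141, 0.001, 2.684]
force: [0.8, -0.5, 5.0]
width: 30.7
gripper_force: 61.3
```

```bash
python3 - <<'E'
from h import *
for n in ('wrist','scene','wrist','top'):
    d=get_image(n); b=bolts(d); print(n,np.round(b,2),'tab from bolts %.1f'%(b[0]-16.8),tab(d))
s=sensors.read_state(); print(s['clock'],s['eef_pos'],s['force'])
E
```

```text
wrist [4.600e+00 9.400e-01 2.866e+03] tab from bolts -12.2 (np.float64(-8.849541389028275), np.float64(0.9998154832163832), np.int64(119))
scene [ 4.43  0.89 55.  ] tab from bolts -12.4 (np.float64(-13.973103626439398), np.float64(0.9985017862822643), np.int64(30))
wrist [4.690e+00 9.400e-01 2.868e+03] tab from bolts -12.1 (np.float64(-8.798328644792523), np.float64(0.9998033737311861), np.int64(118))
top [0. 0. 0.] tab from bolts -16.8 (None, 0, np.int64(0))
23.475 [616.29388518 -48.07370215 181.08804107] [ 0.54586921 -0.26997559  6.20642326]
```

```bash
python3 - <<'E'
from nudge import *
for ds in ([.1,.2,.25,.2,.1],[.1,.2,.28,.15,.05],[.08,.2,.22,.2,.05],[.1,.2,.2,.1]): print(ds,eff(ds), sim(.065,.11,0.,[['r',d] for d in ds+[0]*6])[1])
rows([.08,.2,.22,.2,.05,0,0])
E
```

```text
[0.1, 0.2, 0.25, 0.2, 0.1] [np.float64(3.3), np.float64(3.7), np.float64(5.2), np.float64(8.1)] 8.693083518853763
[0.1, 0.2, 0.28, 0.15, 0.05] [np.float64(3.0), np.float64(3.4), np.float64(4.6), np.float64(7.0)] 7.552494061619758
[0.08, 0.2, 0.22, 0.2, 0.05] [np.float64(2.3), np.float64(2.6), np.float64(3.9), np.float64(6.3)] 6.898726622905085
[0.1, 0.2, 0.2, 0.1] [np.float64(1.0), np.float64(1.1), np.float64(2.0), np.float64(3.6)] 3.948614997522183
[[20, [0.06, 0.08, 0], [0, 0, 0]], [20, [0.14, 0.23, 0], [0, 0, 0]], [20, [0.09, 0.28, 0], [0, 0, 0]], [20, [0.03, 0.27, 0], [0, 0, 0]], [20, [0.0, 0.06, 0], [0, 0, 0]], [20, [0.0, 0.0, 0], [0, 0, 0]], [20, [0.0, 0.0, 0], [0, 0, 0]]]
```

>>> send_rows(series=[[20,[0.06,0.08,0],[0,0,0]],[20,[0.14,0.23,0],[0,0,0]],[20,[0.09,0.28,0],[0,0,0]],[20,[0.03,0.27,0],[0,0,0]],[20,[0,0.06,0],[0,0,0]],[20,[0,0,0],[0,0,0]],[20,[0,0,0],[0,0,0]]])

```text
clock: 24.35
eef_pos: [634.1, 7.4, 181.0]
tool_rot: [-3.142, -0.001, 2.684]
force: [-2.4, -0.7, 7.0]
width: 30.9
gripper_force: 61.6
```

```bash
python3 - <<'E'
from h import *
for n in ('wrist','scene','wrist','scene'):
    d=get_image(n); b=bolts(d); print(n,np.round(b,2),'tab from bolts %.1f'%(b[0]-16.8),tab(d))
    if n=='scene':
        # aligned tab: bright pixels on the top face; radial line tab-pointer in the picture
        m=bright(d)[215:275,300:360]; 
save(cv2.resize(d['img'][215:265,300:350],(500,500),interpolation=cv2.INTER_CUBIC),'s6.png')
for a in (-6.4,):
    for r in (141,156,162): print(np.round((np.array(proj(d,[555.3+r*np.cos(np.radians(a)),2.7+r*np.sin(np.radians(a)),74]))-[300,215])*10+5,0))
E
```

```text
wrist [1.608e+01 9.300e-01 3.081e+03] tab from bolts -0.7 (None, 0, np.int64(0))
scene [17.42  0.88 62.  ] tab from bolts 0.6 (np.float64(-2.4165245150270316), np.float64(0.9980752389326254), np.int64(32))
wrist [1.606e+01 9.300e-01 3.085e+03] tab from bolts -0.7 (None, 0, np.int64(0))
scene [17.21  0.92 61.  ] tab from bolts 0.4 (np.float64(-2.4180114908275563), np.float64(0.9980964051040546), np.int64(31))
[182. 159.]
[215. 187.]
[228. 198.]
```

View pics/s6.png

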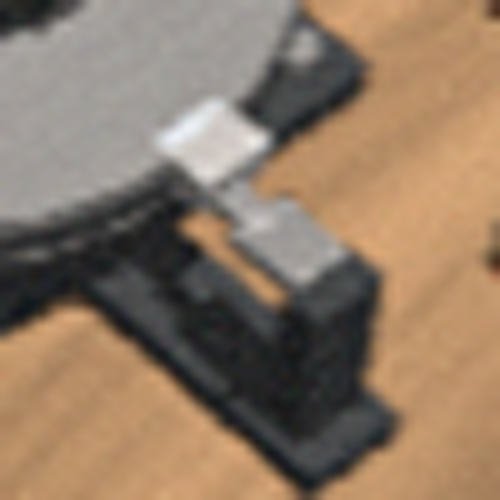

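The tab's outer-edge middle is at (241,163) and the pointer tip at about (228,195), so the tab is still about 4–5° counter-clockwise of aligned. Friction is lower at low speed, so I use the low-speed fit for a small clockwise nudge.

```bash
python3 - <<'E'
from nudge import *
M=((.0633,.089,.066),(.0633,.08,.0),(.0633,.09,.0))
def e(ds): return [round(sim(*m,[['r',d] for d in ds+[0]*6])[1],1) for m in M]
for ds in ([-.1,-.2,-.3,-.3,-.2,-.1],[.08,.2,.22,.2,.05],[-.1,-.2,-.15,-.05],[-.1,-.16,-.16,-.1],[-.1,-.2,-.1],[-.12,-.18,-.12,-.06]): print(ds,e(ds))
rows([-.12,-.18,-.12,-.06,0,0])
E
```

```text
[-0.1, -0.2, -0.3, -0.3, -0.2, -0.1] [np.float64(-17.8), np.float64(-26.0), np.float64(-23.0)]
[0.08, 0.2, 0.22, 0.2, 0.05] [np.float64(7.8), np.float64(11.0), np.float64(9.5)]
[-0.1, -0.2, -0.15, -0.05] [np.float64(-3.3), np.float64(-5.0), np.float64(-3.9)]
[-0.1, -0.16, -0.16, -0.1] [np.float64(-3.1), np.float64(-4.9), np.float64(-3.6)]
[-0.1, -0.2, -0.1] [np.float64(-2.2), np.float64(-3.3), np.float64(-2.5)]
[-0.12, -0.18, -0.12, -0.06] [np.float64(-3.0), np.float64(-4.5), np.float64(-3.4)]
[[20, [-0.01, -0.16, 0], [0, 0, 0]], [20, [-0.04, -0.23, 0], [0, 0, 0]], [20, [-0.05, -0.16, 0], [0, 0, 0]], [20, [-0.03, -0.07, 0], [0, 0, 0]], [20, [0.0, 0.0, 0], [0, 0, 0]], [20, [0.0, 0.0, 0], [0, 0, 0]]]
```

>>> send_rows(series=[[20,[-0.01,-0.16,0],[0,0,0]],[20,[-0.04,-0.23,0],[0,0,0]],[20,[-0.05,-0.16,0],[0,0,0]],[20,[-0.03,-0.07,0],[0,0,0]],[20,[0,0,0],[0,0,0]],[20,[0,0,0],[0,0,0]]])

```text
clock: 25.3
eef_pos: [627.4, -29.9, 181.1]
tool_rot: [3.14, 0.001, 2.684]
force: [0.3, 0.3, 6.2]
width: 30.9
gripper_force: 61.4
```

```bash
cat > chk.py <<'E'
from h import *
def edge(d,ax,ap=-6.3):
    "tab middle angle by bright run on the ring at sub-degree steps (z=74 plane, colour)"
    A,o=ring(d,ax,(145,147,149,151,153),.25); s=(abs(A-ap)<25); w=o[s]; return (A[s]*w).sum()/max(w.sum(),1e-9),w.sum()*.25
if __name__=='__main__':
    import pickle; D=pickle.load(open('D0.pkl','rb'))
    for n in ('wrist','scene','scene'):
        d=get_image(n); b=bolts(d); print(n,np.round(b,2),'tab from bolts %.1f'%(b[0]-16.8),tab(d)[0],'edge',edge(d,(555.3,2.7)))
    for n,ax in (('top',(553.5,4)),('scene',(555.3,2.7))):
        A,o=ring(D[n],ax,(145,147,149,151,153),.25); s=(abs(A)>160); AA=np.where(A<0,A,A-360)[s]; print('start',n,(AA*o[s]).sum()/o[s].sum(),o[s].sum()*.25)
E
python3 chk.py
```

```text
wrist [1.169e+01 9.400e-01 2.804e+03] tab from bolts -5.1 -1.6499590321530455 edge (np.float64(-1.3013698630136987), np.float64(3.65))
scene [12.39  0.89 48.  ] tab from bolts -4.4 -6.563192098636759 edge (np.float64(-4.9717573221757325), np.float64(11.95))
scene [12.46  0.85 53.  ] tab from bolts -4.3 -6.472125240120389 edge (np.float64(-4.226470588235294), np.float64(12.75))
start top -178.87500000000003 11.2
start scene -179.16299559471364 11.350000000000001
```

The tab now reads about −5.4° against the pointer at −6.3°, so it is within about 1°. I release and retreat upward, then verify with the top camera.

>>> send_rows(series=[[85,[0,0,0],[0,0,0]],[85,[0,0,0],[0,0,0]],[85,[0,0,0],[0,0,0]],[85,[0,0,0],[0,0,0]],[85,[0,0,0],[0,0,0]],[85,[0,0,0.2],[0,0,0]],[85,[0,0,0.5],[0,0,0]],[85,[0,0,0.6],[0,0,0]]])

```text
clock: 26.45
eef_pos: [626.6, -30.7, 259.7]
tool_rot: [-3.141, -0.001, 2.684]
force: [0.5, -0.7, 0.8]
width: 84.7
gripper_force: 0.0
```

>>> send_rows(series=[[85,[0,0,0.6],[0,0,0]],[85,[-0.2,0.6,0],[0,0,0]],[85,[-0.4,0.8,0],[0,0,0]],[85,[-0.4,0.8,0],[0,0,0]],[85,[-0.4,0.8,0],[0,0,0]],[85,[-0.4,0.8,0],[0,0,0]],[85,[-0.4,0.8,0],[0,0,0]],[85,[-0.4,0.8,0],[0,0,0]]])

```text
clock: 27.45
eef_pos: [470.2, 294.8, 295.7]
tool_rot: [3.14, 0.001, 2.684]
force: [1.1, -0.2, 0.1]
width: 84.8
gripper_force: 0.0
```

```bash
python3 - <<'E'
from chk import *
for n,ax in (('top',(553.5,4)),('scene',(555.3,2.7)),('top',(553.5,4))):
    d=get_image(n); b=bolts(d); print(n,'bolts tab %.1f'%(b[0]-17.3),b[1:],'cloud',tab(d)[0],'edge',edge(d,ax))
s=sensors.read_state(); print(s['clock'],s['eef_pos'],s['width'],np.abs(s['qd']).max())
sc=get_image('scene')
a=cv2.resize(d['img'][145:275,185:315],(400,400),interpolation=cv2.INTER_CUBIC); b=cv2.resize(sc['img'][205:265,295:355],(400,400),interpolation=cv2.INTER_CUBIC)
save(np.hstack([a,b]),'end.png')
E
```

```text
top bolts tab -5.2 (np.float64(0.7418006294783447), np.int64(130)) cloud -5.995873510823153 edge (np.float64(-5.455399061032864), np.float64(10.65))
scene bolts tab -4.3 (np.float64(0.9001270857927558), np.int64(70)) cloud -6.914588815578074 edge (np.float64(-4.9717573221757325), np.float64(11.95))
top bolts tab -5.2 (np.float64(0.8588279398733497), np.int64(118)) cloud -6.078727035204241 edge (np.float64(-5.58256880733945), np.float64(10.9))
27.6 [468.94501638 296.9789703  295.34228031] 85.05111675857911 0.0668906873986275
```

View pics/end.png

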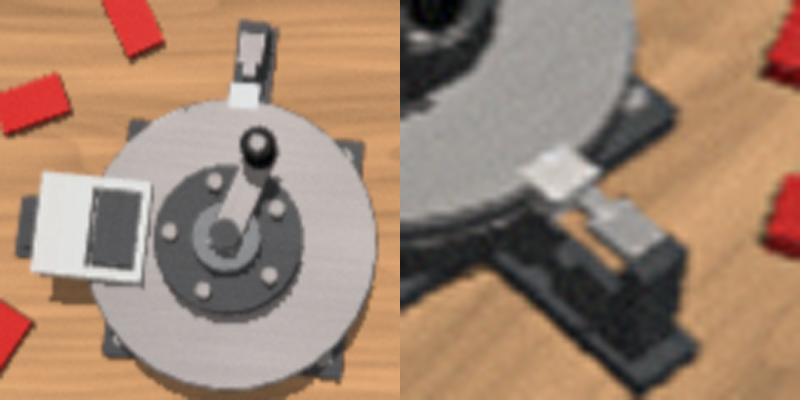

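```bash
python3 - <<'E'
from chk import *
for n,ax in (('top',(553.5,4)),('scene',(555.3,2.7))):
    d=get_image(n); g=cv2.cvtColor(d['img'],cv2.COLOR_RGB2HSV)
    for r in (147,151,155,164,167,170,173,177,182,187):
        A=np.arange(-25,13,.25); w=[]
        for a in np.radians(A):
            u,v=proj(d,[ax[0]+r*np.cos(a),ax[1]+r*np.sin(a),74]); p=cv2.getRectSubPix(g,(1,1),(float(u),float(v)))[0,0]; w.append(p[1]<45 and p[2]>125)
        w=np.array(w); print(n,r,'mid %.2f width %.1f mm'%(A[w].mean() if w.any() else 0,w.sum()*.25*np.pi/180*r))
E
```

```text
top 147 mid -5.75 width 30.1 mm
top 151 mid -5.88 width 30.3 mm
top 155 mid -5.75 width 29.1 mm
top 164 mid -6.12 width 7.2 mm
top 167 mid -6.12 width 13.1 mm
top 170 mid -6.12 width 13.4 mm
top 173 mid -6.12 width 13.6 mm
top 177 mid -5.50 width 20.9 mm
top 182 mid -5.88 width 23.8 mm
top 187 mid -5.88 width 24.5 mm
scene 147 mid -5.62 width 32.1 mm
scene 151 mid -5.75 width 32.3 mm
scene 155 mid -5.50 width 29.1 mm
scene 164 mid -5.62 width 11.4 mm
scene 167 mid -5.75 width 10.9 mm
scene 170 mid -6.00 width 12.6 mm
scene 173 mid -6.00 width 18.9 mm
scene 177 mid -5.50 width 23.9 mm
scene 182 mid -5.50 width 23.0 mm
scene 187 mid -5.62 width 21.2 mm
```

Tab and pointer agree within about 0.4° in both views, with the expected widths of 30 mm for the tab and about 13 mm for the pointer. I hand the job in.

```bash
python3 -c "
from cell import ctrl; print(ctrl.finish_job())"
```

```text
the job is handed in; nothing more can be done
None
```

I ran the disc at about 1.57 rad/s on average for 7 s, by picture-based estimate, then stopped it with the tab within about 0.4° of the pointer (after small back-and-forth crank nudges), let go of the crank, and handed the job in at about 28 s.

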